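Gauge the block in the bench caliper and hold the probe rod centred in its bore

ROBOT

A 7-joint arm with a two-finger parallel gripper is mounted at the origin on the work surface. World frame = base frame: x ahead of the robot, y to its left, z up, the work surface at z = 0. Lengths are in m, angles in degrees, forces in N, time in s.
With the tool pointing down it reaches from about 0.425 to 0.875 m from the base axis. Payload 4.7 kg.
Tool frame: the origin (TCP) lies on the mounting face of the last link; the fingertips stand tcp_to_tips ahead of it and the grasp point (between the pads) lies 164 mm ahead of it (tcp_to_tips is the distance from the TCP to the fingertips, in m); z points along the fingers, y is the line along which they close (so a half turn about z gives the same grasp; the last joint's range is limited). The gripper opens to 87 mm and grips with 3 to 60 N. Pads are 19 mm wide; open, the fingers measure 117 mm over their backs; the gripper's body (75 mm by 190 mm) begins 51 mm behind the grasp point.
Start: joints at [-70.296, 18.392, -4.016, 83.108, 1.295, 78.541, -3.26], TCP at [0.211, 0.615, 0.405] pointing down, gripper open.
Joint ranges: [-163.93, 163.93], [-17.29, 119.83], [-79.2, 71.16], [3.27, 140.29], [-89.18, 269.18], [5.43, 117.66], [-154.24, 154.24]. Speed limits (degrees/s): [147.25, 147.25, 180, 180, 180, 180, 180].

INTERFACE

Orientations are given as [roll, pitch, yaw] about the fixed x, y, z axes, in that order (R = Rz(yaw) Ry(pitch) Rx(roll)).
In Python, from cell import get_obs, read_camera, sign_off, tcp_to_tips gives the robot as it stands.
- The arm moves only by the tool drive_tool, never from a script. Its argument "rows" is one flat list of numbers, 7 for each row, row after row: the shift along the tool's x, y, z in m, then the turn, a rotation vector about the tool's x, y, z in rad, then the gripper command: -1 is shut, 1 is fully open, values between are in proportion. In form: [tx, ty, tz, rx, ry, rz, fingers, tx, ty, tz, rx, ry, rz, fingers, ...]. A call has 1 to 5 rows; each row shifts and turns the commanded pose from where the row before left it, along the tool's axes as they then stand; what a row does not reach is not made up. A row lasts 1/8 s, in which the tool goes at most 62.5 mm and 10.7 degrees, less where a joint would pass 70% of its speed; a pose out of reach is approached as far as the arm can. A call is refused whole if a number of a shift passes 0.0625 or a number of a turn 0.188, either way. A call with a gripper value outside its range is refused whole. The fingers move at their own pace and stop on an object; "grip_force" is the grip in N (left out, the last holds). Time passes only in rows, so rows that do not move let the fingers close. It gives the time, the measured TCP pose, the force, the opening and the grip force at its end, in the units of the state.
- get_obs(): the state, without advancing time (a new reading comes with each control period).
- read_camera(name): name is "side" or "top" or "wrist"; returns a dict with "color" (400x640x3 uint8, blue, green, red), "fov_y" (degrees; the focal length in pixels is half the picture's height over the tangent of half this angle, whatever the lens; pixels are square), "cx", "cy" (the principal point, pixels), "cam_to_world" (4x4, takes a point from camera to world coordinates); the wrist camera has in their place "mount" (4x4, takes a point from camera to tool coordinates, whose origin is the TCP and whose axes are the flange's). Camera axes: x right, y up, looking along -z (the intrinsics and any distortion apply to the point x, -y, -z); pixel columns grow to the right and rows downward; lengths in m; the calibration is good to about 2 mm. A picture is of the moment at which its call begins: read the wrist's pose just before it. There is no depth.
- sign_off(): hands the job in; it is judged then, once.
The state is a dict: "time_s": time; "qpos": joint angles; "joint_velocities": joint speeds; "effort": joint torques, N m; "tool_pos": TCP position; "tool_rot": TCP orientation; "force": force on the tool from outside, world axes, zero at the start; "wrist_torque": the same for the moment, N m; "grip_width": finger opening in m; "grasp_force": force on a finger pad.
Only numpy, scipy, OpenCV 4.12 (cv2) and the standard library are available. Lean on these libraries where they do the work, as an engineer would, in place of code of your own. Each camera call takes 0.05 s, during which the arm holds its last target. There are 200 camera calls.

TASK

Slide the bench caliper's movable jaw gently shut by its upright tab until it presses the drilled aluminium block square and firmly against the fixed jaw, and leave it shut. Then take the probe rod by its handle from its stand and lower it through the block's large bore, never touching the block with it, until the tip comes out below the block's underside. Finish while still holding the rod there, upright, still and centred in the bore, its tip hanging free in the gap under the block; leave the spray can, tape roll and bin alone.

Things in the scene. Friction and masses are not known exactly. Their poses are not given: they have to be found in the camera images.
- fixture: bench caliper, fixed: grey base plate (x -100 to 70, y -160 to 100 mm, top 10 mm above the table), low graduated beam at its -x edge, two rails (parallels) along y, 58 mm apart, tops at 35 mm, carry the block, leaving a 25 mm high open gap under it. Origin on the table midway between the rails; z up; y is the sliding direction, towards the fixed jaw.
- anvil: fixed jaw of the caliper, upright steel plate 115 mm wide, 16 mm thick, top 62 mm above the table, at the fixture's +y end. Origin at table height in the plane of its contact face, which looks to the fixture's -y and lies at fixture y = 40 mm.
- jaw (a joint): sliding jaw (steel plate 115 mm wide, top at 62 mm). In m: 0 fully open, grows along fixture +y towards the fixed jaw; contact face at fixture y = value - 0.075; shut on the block (60 mm) bearing on the fixed jaw it reads 0.055. Drags with 3 N and stays where left; pushing the block along takes 5 to 11 N in all, then the force rises steeply: 15 N at the tab is home. Keep below 40 N.
- tab_top (a point): centre of the top of the sliding jaw's upright tab, a square dark steel post 16 x 16 mm, sides along the fixture's axes, at fixture x = 0, 36 mm behind the jaw's contact face; top 105 mm above the table, free all round down to 62 mm (its shelf begins at 50 mm). Push it or grip it from above.
- block: loose milled aluminium block 90 x 60 x 40 mm (x, y, z), about 0.5 kg, on the rails between the jaws, underside 35 mm, top 75 mm above the table. Origin: centre of its underside. Starts a few mm off the fixed jaw and a few degrees askew. One large through bore; near its -x end two 8 mm holes, not used.
- bore (a point): centre of the upper mouth of the block's large vertical through bore, 26 mm in diameter, 40 mm deep, in the block's top face (block x = 8 mm, y = 0).
- stand: fixed dark steel stand: foot 90 x 90 mm, two upright side plates along its x, 64 x 60 mm top plate 10 mm thick with an 18 mm hole, its top 105 mm above the table. Origin on the table under the hole. The probe rod hangs upright in the hole by its collar.
- probe: steel probe rod 142 mm long, about 0.12 kg: stem 10 mm in diameter, 90 mm long, then a collar 28 mm wide, 6 mm thick, then a round ringed handle 20 mm in diameter, 96 to 142 mm above the tip. Origin: centre of the stem's tip; z along the rod to the handle. In the stand the tip is 15 mm, the handle 111 to 157 mm above the table. Centre of mass about 85 mm above the tip.
- can: white spray can, 52 mm in diameter, 150 mm tall, bystander; origin at the centre of its underside.
- tape: roll of brown tape lying flat, 90 mm in diameter, 24 mm high, bystander; origin at the centre of its underside.
- bin: open yellow parts bin 90 x 120 x 55 mm, bystander; origin at the centre of its underside.
There are look-alikes about, which are no part of the job. There is more than one size of the probe; the job needs the largest. Several things have the shape of the block; the one meant has the colours described above.

How it is judged (in metres and radians):
On the way, in this order (a step that is already met when the one before it is completed fails the run):
1. the sliding jaw presses the block against the fixed jaw with more than 3 N (contact force between block and anvil above 3 N and value of joint jaw above 0.0525 m and y of block in the frame of fixture above 0.0075 m and angle between the x axis of block and the x axis of fixture, either way round below 0.05 rad and z of block in the frame of fixture below 0.038 m), for 0.2 s.
2. the probe rod is lifted from its stand, its tip above the height of the block's top (height (world z) of probe above 0.075 m).
At the end, for the whole second after the job is handed in: Gripper holds the rod upright (0.08 rad) and still (20 mm/s), tip at least 2 mm below the block's underside and 1.5 mm clear of the base plate, within 4 mm of the bore axis, touching neither block nor caliper; block on the parallels, square (0.05 rad), within 2.5 mm of both jaws, jaw shut (value of joint jaw above 0.0525 m and y of block in the frame of fixture above 0.0075 m and angle between the x axis of block and the x axis of fixture, either way round below 0.05 rad and z of block in the frame of fixture below 0.038 m and horizontal distance between probe and bore below 0.004 m and angle between probe's own z axis and vertical below 0.08 rad and z of probe in the frame of block below -0.002 m and height (world z) of probe above 0.0115 m and contact force between probe and the fingers above 1 N and contact force between probe and block below 0.1 N and contact force between probe and fixture below 0.1 N and linear speed of probe below 0.02 m/s); the arm keeps its last pose, push and grip.
It fails at once if the spray can is knocked more than 30 mm away or tipped over (distance of can from where it was at the start of the episode above 0.03 m or angle between can's own z axis and vertical above 0.4 rad).
It fails at once if the tape roll is knocked more than 30 mm away or tipped over (distance of tape from where it was at the start of the episode above 0.03 m or angle between tape's own z axis and vertical above 0.4 rad).
It fails at once if the yellow bin is knocked more than 30 mm away or tipped over (distance of bin from where it was at the start of the episode above 0.03 m or angle between bin's own z axis and vertical above 0.4 rad).
It fails at once if the probe rod touches the block (more than 0.5 N) (contact force between probe and block above 0.5 N).
It fails at once if the block is pressed against the fixed jaw with more than 45 N (contact force between block and anvil above 45 N).
It also fails if it takes over 64 s, if anything falls off the work surface, if the arm or the gripper's body presses on something with over 40 N, if the wrist force passes 120 N, or if a joint passes its speed limit or range.

## Working session

There is one attempt and no reset: what is moved stays moved. The work goes in short steps, Python scripts to look and compute and a tool call to move; the robot and the scene stay as the last step left them, time stands still between calls to the robot, and variables do not carry over. Pictures are saved under pics/ and viewed, at most 10 in all, crops included, and the job is handed in when it is done.

Besides the shell and the picture viewer there is one more tool, called after "Request:" as name(argument=value, ...) on one line, values as JSON. drive_tool: Moves the arm, as the interface text tells. Its arguments: {"type":"object","properties":{"rows":{"type":"array","items":{"type":"number"}},"grip_force":{"type":"number"}},"required":["rows"]}

```bash
mkdir -p pics; ls
python3 - <<'E'
from cell import *
import cv2,numpy as np
print(get_obs(),tcp_to_tips)
for n in ["side","top","wrist"]:
    c=read_camera(n); cv2.imwrite(f"pics/{n}0.png",c["color"])
    print(n,{k:(np.round(v,4).tolist() if k!="color" else 0) for k,v in c.items()})
E
```

```text
pics
{'time_s': 0.0, 'qpos': array([-70.29482655,  18.44005284,  -4.01540378,  83.17364923,
         1.29515113,  78.54199762,  -3.26106129]), 'joint_velocities': array([-0.06320783, -0.01555888,  0.01028115,  0.00245885,  0.11205321,
        0.03572553, -0.03379586]), 'effort': array([ 3.20015688e-04, -4.91300368e+01, -4.03867643e-01, -3.12523770e+01,
       -6.38387399e-02,  4.35626437e-02,  1.38022688e-04]), 'tool_pos': array([0.21048506, 0.61476375, 0.40366089]), 'tool_rot': array([-1.79889552e+02,  5.94278862e-03,  1.61103402e+02]), 'force': array([ 1.23563338, -0.27992817, -0.92247441]), 'wrist_torque': array([-0.03118733,  0.01136683, -0.03341374]), 'grasp_force': 0.0, 'grip_width': 0.08683880197819877} 0.1822
side {'color': 0, 'fov_y': 42.3991, 'cx': 313.722, 'cy': 202.7606, 'cam_to_world': [[0.8902, 0.2582, -0.3754, 0.0228], [-0.4554, 0.5291, -0.7159, -0.9127], [0.0138, 0.8083, 0.5886, 0.849], [0.0, 0.0, 0.0, 1.0]]}
top {'color': 0, 'fov_y': 53.5453, 'cx': 319.1574, 'cy': 192.0929, 'cam_to_world': [[-0.0238, 0.998, -0.0581, 0.4399], [-0.9996, -0.0246, -0.0133, 0.0172], [-0.0147, 0.0578, 0.9982, 1.0375], [0.0, 0.0, 0.0, 1.0]]}
wrist {'color': 0, 'fov_y': 70.4162, 'cx': 320.9095, 'cy': 202.4133, 'mount': [[0.0007, 0.9644, 0.2643, 0.0715], [1.0, -0.0008, 0.0003, 0.0002], [0.0005, 0.2643, -0.9644, 0.02], [0.0, 0.0, 0.0, 1.0]]}
```

View pics/top0.png

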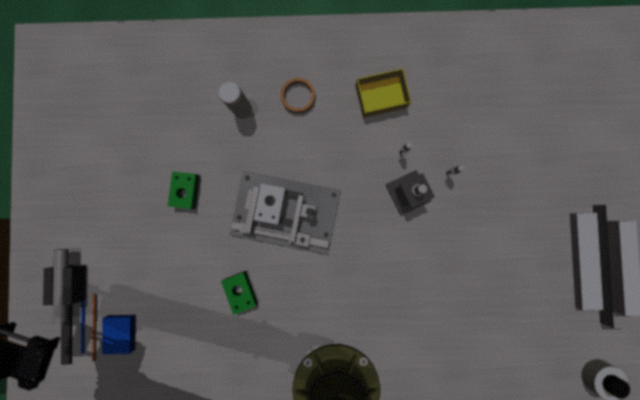

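View pics/side0.png

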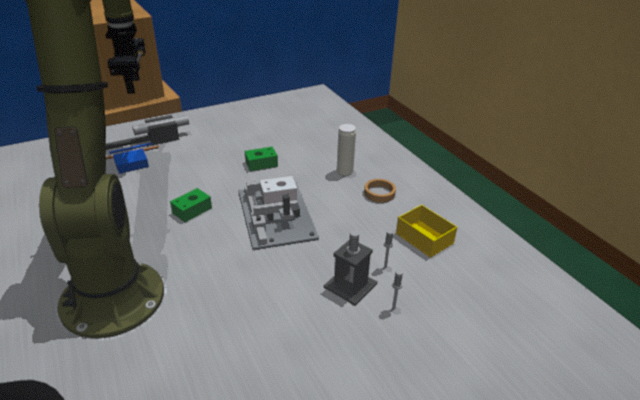

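```bash
cat > h.py <<'E'
from cell import *
import cv2,numpy as np
from scipy.spatial.transform import Rotation as R
def T(o):
    M=np.eye(4); M[:3,:3]=R.from_euler('xyz',o["tool_rot"],degrees=True).as_matrix(); M[:3,3]=o["tool_pos"]; return M
def cam(n,save=None):
    o=get_obs(); c=read_camera(n)
    c["M"]=T(o)@c["mount"] if n=="wrist" else np.array(c["cam_to_world"])
    c["f"]=200/np.tan(np.radians(c["fov_y"]/2))
    if save: cv2.imwrite(f"pics/{save}.png",c["color"])
    return c
def ray(c,u,v):
    d=np.array([(u-c["cx"])/c["f"],-(v-c["cy"])/c["f"],-1]); return c["M"][:3,3],c["M"][:3,:3]@d
def pt(c,u,v,z):
    o,d=ray(c,u,v); return o+d*(z-o[2])/d[2]
def proj(c,p):
    q=np.linalg.inv(c["M"])@np.r_[p,1]; return c["cx"]-c["f"]*q[0]/q[2],c["cy"]+c["f"]*q[1]/q[2]
def tri(rs):
    A=0;b=0
    for o,d in rs:
        d=d/np.linalg.norm(d);P=np.eye(3)-np.outer(d,d);A=A+P;b=b+P@o
    return np.linalg.solve(A,b)
def crop(c,u0,v0,u1,v1,k,name,gain=1.6):
    i=np.clip(c["color"][v0:v1,u0:u1].astype(float)*gain,0,255).astype(np.uint8)
    cv2.imwrite(f"pics/{name}.png",cv2.resize(i,None,fx=k,fy=k,interpolation=cv2.INTER_CUBIC))
E
python3 - <<'E'
from h import *
c=cam("top")
crop(c,220,140,470,260,3.2,"topcrop")
for n,u,v,z in [("tab",313,212,.105),("bore",270,203,.075),("rodtop",420,189,.157),("plateTL",243,172,.01),("plateTR",340,190,.01),("plateBR",328,255,.01),("plateBL",231,236,.01),("can",230,90,.15),("sm1",405,148,.1),("sm2",458,169,.1)]:
    print(n,pt(c,u,v,z).round(4))
E
```

```text
tab [0.4477 0.0451 0.105 ]
bore [0.4723 0.1502 0.075 ]
rodtop [ 0.4925 -0.1949  0.157 ]
plateTL [0.5571 0.2284 0.01  ]
plateTR [ 0.5038 -0.0234  0.01  ]
plateBR [0.3371 0.0119 0.01  ]
plateBL [0.3915 0.2617 0.01  ]
can [0.7301 0.227  0.15  ]
sm1 [ 0.5944 -0.1769  0.1   ]
sm2 [ 0.5411 -0.3     0.1   ]
```

View pics/topcrop.png

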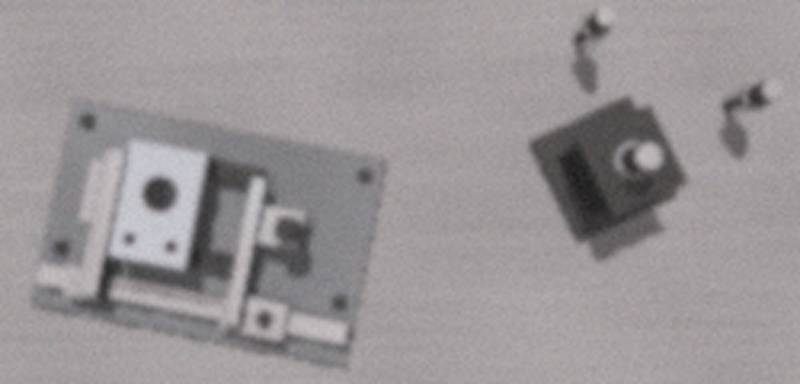

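Request:
drive_tool(rows=[-0.0268,-0.0278,0.0023,0,0,0,1,-0.0268,-0.0278,0.0023,0,0,0,1,-0.0268,-0.0278,0.0023,0,0,0,1,-0.0268,-0.0278,0.0023,0,0,0,1,-0.0268,-0.0278,0.0023,0,0,0,1])

```text
time_s: 0.82
tool_pos: [0.2927, 0.4387, 0.3931]
tool_rot: [-180.0, 0.0, 161.1]
force: [0.7, 0.2, -0.2]
grip_width: 0.0869
grasp_force: 0.0
```

Request:
drive_tool(rows=[-0.0268,-0.0278,0.0023,0,0,0,1,-0.0268,-0.0278,0.0023,0,0,0,1,-0.0268,-0.0278,0.0023,0,0,0,1,-0.0268,-0.0278,0.0023,0,0,0,1,-0.0268,-0.0278,0.0023,0,0,0,1])

```text
time_s: 1.45
tool_pos: [0.3744, 0.2638, 0.3817]
tool_rot: [180.0, 0.0, 161.1]
force: [1.3, -0.1, 0.1]
grip_width: 0.0869
grasp_force: 0.0
```

Request:
drive_tool(rows=[-0.0268,-0.0278,0.0023,0,0,0,1,-0.0268,-0.0278,0.0023,0,0,0,1,-0.0268,-0.0278,0.0023,0,0,0,1,-0.0268,-0.0278,0.0023,0,0,0,1,-0.0268,-0.0278,0.0023,0,0,-0.12,1])

```text
time_s: 2.08
tool_pos: [0.4561, 0.089, 0.3702]
tool_rot: [180.0, 0.0, 168.2]
force: [-0.4, 1.0, -0.4]
grip_width: 0.0867
grasp_force: 0.0
```

Request:
drive_tool(rows=[0,0,0,0,0,0,1,0,0,0,0,0,0,1])

```text
time_s: 2.33
tool_pos: [0.4556, 0.0908, 0.3702]
tool_rot: [180.0, -0.0, 168.0]
force: [-0.9, 1.2, -0.0]
grip_width: 0.0871
grasp_force: 0.0
```

Run:
```python
from h import *
c=cam("wrist","w1"); crop(c,0,0,640,400,1.25,"w1b",2.0); print(get_obs()["tool_pos"],get_obs()["tool_rot"])
```

```text
[0.45544606 0.09124181 0.3701922 ] [ 1.79976148e+02 -2.23019995e-02  1.68026578e+02]
```

View pics/w1b.png

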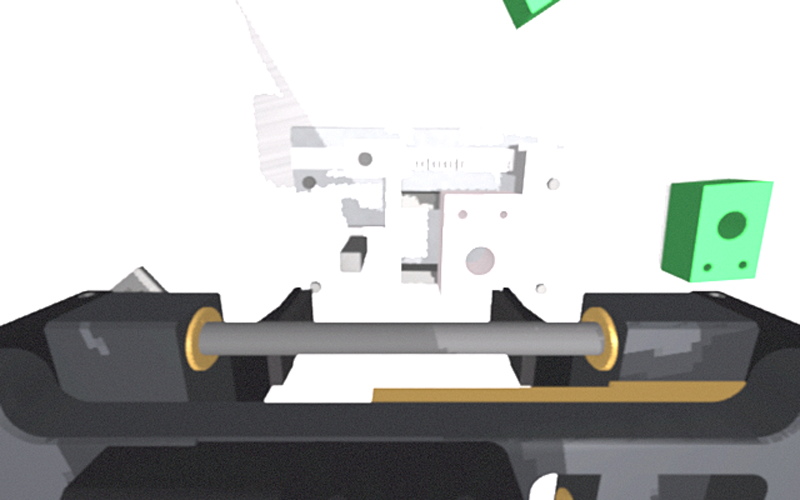

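Run:
```python
from h import *
c=cam("wrist")
g=cv2.cvtColor(c["color"],cv2.COLOR_BGR2GRAY)
print(pt(c,281,209,.105),pt(c,384,209,.075))
print("plate holes",[pt(c,u/1.25,v/1.25,.01).round(4).tolist() for u,v in[(309,182),(553,184),(541,289),(316,287)]])
crop(c,225,90,450,250,3.5,"w2b",1.0)
```

```text
[0.44976835 0.05580278 0.105     ] [0.47920049 0.15174671 0.075     ]
plate holes [[0.3906, 0.0162, 0.01], [0.4401, 0.2414, 0.01], [0.5436, 0.2192, 0.01], [0.4939, -0.0057, 0.01]]
```

View pics/w2b.png

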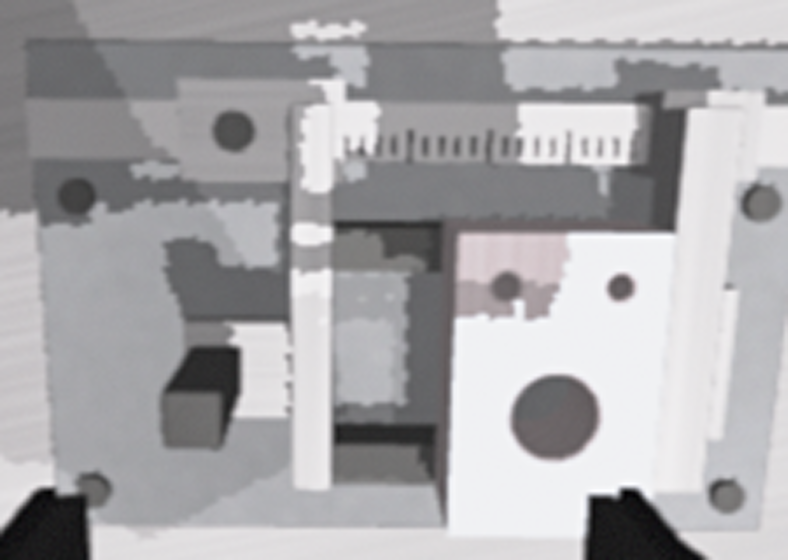

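Request:
drive_tool(rows=[-0.001,-0.0182,0,0,0,0,0.2,-0.001,-0.0182,0.01,0,0,0,0.2,0,0,0.03,0,0,0,0.2,0,0,0.03,0,0,0,0.2,0,0,0,0,0,0,0.2])

```text
time_s: 3.05
tool_pos: [0.4487, 0.0529, 0.298]
tool_rot: [-179.8, -0.3, 167.9]
force: [0.3, -0.3, 1.1]
grip_width: 0.0535
grasp_force: 0.0
```

Run:
```python
from h import *
c=cam("wrist"); o=get_obs(); print(o["tool_pos"],o["tool_rot"],o["force"])
print("pred tab px",proj(c,[.4503,.055,.105]), "tips",proj(c,np.r_[o["tool_pos"][:2],o["tool_pos"][2]-.182]))
crop(c,160,60,480,300,2.5,"w3",1.3)
```

```text
[0.44960181 0.05323121 0.29959579] [-1.79927322e+02 -1.08335286e-01  1.67910837e+02] [ 0.04121371  0.25168934 -0.260093  ]
pred tab px (np.float64(325.19299443218705), np.float64(240.63212549952195)) tips (np.float64(322.3709961471346), np.float64(248.15424333473277))
```

View pics/w3.png

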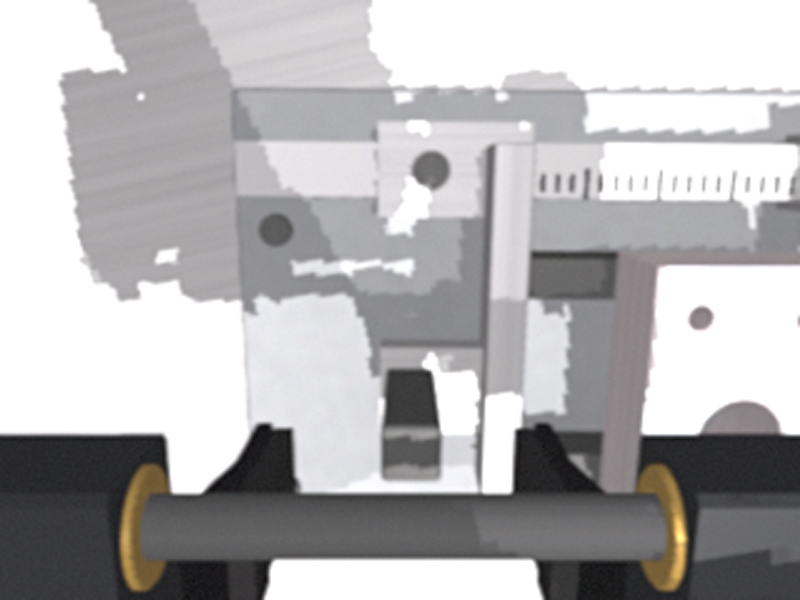

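Request:
drive_tool(rows=[0,0.0015,0.02,0,0,0,0.2,0,0,0.02,0,0,0,0.2,0,0,0.0055,0,0,0,0.2,0,0,0,0,0,0,-1,0,0,0,0,0,0,-1], grip_force=20)

```text
time_s: 3.72
tool_pos: [0.4511, 0.0557, 0.2559]
tool_rot: [179.9, 0.1, 168.0]
force: [1.6, 0.9, 0.5]
grip_width: 0.0395
grasp_force: 0.0
```

Request:
drive_tool(rows=[0,0,0,0,0,0,-1,0,0,0,0,0,0,-1])

```text
time_s: 3.98
tool_pos: [0.4507, 0.0557, 0.2551]
tool_rot: [180.0, 0.0, 168.0]
force: [0.3, 0.7, 0.4]
grip_width: 0.0202
grasp_force: 0.0
```

Request:
drive_tool(rows=[0,0,0,0,0,0,-1,0,0,0,0,0,0,-1,0,0,0,0,0,0,-1])

```text
time_s: 4.35
tool_pos: [0.4507, 0.0553, 0.2551]
tool_rot: [-180.0, 0.0, 168.0]
force: [-1.7, -3.4, 5.6]
grip_width: 0.0159
grasp_force: 20.0
```

Request:
drive_tool(rows=[0,0.006,0,0,0,0,-1,0,0.006,0,0,0,0,-1,0,0.006,0,0,0,0,-1,0,0.004,0,0,0,0,-1,0,0,0,0,0,0,-1])

```text
time_s: 4.97
tool_pos: [0.4554, 0.0775, 0.2551]
tool_rot: [180.0, 0.1, 168.0]
force: [-0.3, -1.3, 4.4]
grip_width: 0.0158
grasp_force: 20.0
```

Request:
drive_tool(rows=[0,0.003,0,0,0,0,-1,0,0.003,0,0,0,0,-1,0,0.002,0,0,0,0,-1,0,0.001,0,0,0,0,-1,0,0,0,0,0,0,-1], grip_force=40)

```text
time_s: 5.6
tool_pos: [0.4573, 0.0857, 0.2551]
tool_rot: [180.0, 0.1, 168.0]
force: [0.2, -2.6, 5.6]
grip_width: 0.0156
grasp_force: 40.0
```

Request:
drive_tool(rows=[0,0.0015,0,0,0,0,-1,0,0.001,0,0,0,0,-1,0,0,0,0,0,0,-1])

```text
time_s: 5.98
tool_pos: [0.4578, 0.0879, 0.2551]
tool_rot: [-180.0, 0.0, 168.0]
force: [-1.0, -3.9, 5.3]
grip_width: 0.0156
grasp_force: 40.0
```

Request:
drive_tool(rows=[0,0.001,0,0,0,0,-1,0,0.001,0,0,0,0,-1,0,0,0,0,0,0,-1])

```text
time_s: 6.35
tool_pos: [0.4581, 0.0889, 0.2551]
tool_rot: [-179.9, 0.0, 167.9]
force: [-1.0, -6.8, 8.0]
grip_width: 0.0156
grasp_force: 40.0
```

Request:
drive_tool(rows=[0,0.001,0,0,0,0,-1,0,0,0,0,0,0,-1])

```text
time_s: 6.6
tool_pos: [0.4583, 0.0896, 0.255]
tool_rot: [-179.9, 0.0, 167.9]
force: [-1.9, -6.1, 7.9]
grip_width: 0.0157
grasp_force: 40.0
```

Request:
drive_tool(rows=[0,0.001,0,0,0,0,-1,0,0,0,0,0,0,-1])

```text
time_s: 6.85
tool_pos: [0.4585, 0.0906, 0.2551]
tool_rot: [-179.9, 0.0, 167.9]
force: [-0.6, -6.1, 7.6]
grip_width: 0.0158
grasp_force: 40.0
```

Request:
drive_tool(rows=[0,0.001,0,0,0,0,-1,0,0.0005,0,0,0,0,-1,0,0,0,0,0,0,-1])

```text
time_s: 7.22
tool_pos: [0.4588, 0.092, 0.2551]
tool_rot: [-179.9, 0.0, 167.9]
force: [-1.9, -7.4, 8.2]
grip_width: 0.016
grasp_force: 40.0
```

Request:
drive_tool(rows=[0,0.001,0,0,0,0,-1,0,0,0,0,0,0,-1])

```text
time_s: 7.48
tool_pos: [0.459, 0.0926, 0.2551]
tool_rot: [-179.8, -0.0, 167.9]
force: [-1.2, -9.2, 9.4]
grip_width: 0.0155
grasp_force: 40.0
```

Request:
drive_tool(rows=[0,0.001,0,0,0,0,-1,0,0,0,0,0,0,-1])

```text
time_s: 7.72
tool_pos: [0.4591, 0.0928, 0.255]
tool_rot: [-179.7, -0.0, 167.9]
force: [-2.8, -10.2, 10.3]
grip_width: 0.0158
grasp_force: 40.0
```

Request:
drive_tool(rows=[0,0.001,0,0,0,0,-1,0,0,0,0,0,0,-1])

```text
time_s: 7.98
tool_pos: [0.4592, 0.093, 0.255]
tool_rot: [-179.7, -0.1, 167.8]
force: [-4.1, -13.3, 10.7]
grip_width: 0.0157
grasp_force: 40.0
```

Request:
drive_tool(rows=[0,0.001,0,0,0,0,-1,0,0,0,0,0,0,-1])

```text
time_s: 8.22
tool_pos: [0.4593, 0.0932, 0.255]
tool_rot: [-179.6, -0.1, 167.8]
force: [-4.7, -15.2, 13.9]
grip_width: 0.0154
grasp_force: 40.0
```

Request:
drive_tool(rows=[0,0.001,0,0,0,0,-1,0,0,0,0,0,0,-1])

```text
time_s: 8.48
tool_pos: [0.4595, 0.0935, 0.255]
tool_rot: [-179.5, -0.1, 167.8]
force: [-4.5, -17.4, 14.6]
grip_width: 0.0157
grasp_force: 40.1
```

Request:
drive_tool(rows=[0,0.001,0,0,0,0,-1,0,0,0,0,0,0,-1,0,0,0,0,0,0,-1,0,0,0,0,0,0,-1])

```text
time_s: 8.98
tool_pos: [0.4596, 0.0936, 0.255]
tool_rot: [-179.4, -0.1, 167.7]
force: [-7.0, -19.5, 16.2]
grip_width: 0.0158
grasp_force: 40.1
```

Request:
drive_tool(rows=[0,-0.002,0,0,0,0,-1,0,-0.002,0,0,0,0,-1,0,0,0,0,0,0,-1])

```text
time_s: 9.35
tool_pos: [0.459, 0.0927, 0.255]
tool_rot: [-179.8, -0.0, 167.8]
force: [-3.3, -10.6, 10.1]
grip_width: 0.0158
grasp_force: 40.0
```

Run:
```python
from h import *
c=cam("wrist"); crop(c,260,60,640,260,2.1,"w4",0.9)
t=cam("top"); i=t["color"][165:262,222:350]
i=cv2.resize(i,None,fx=4,fy=4,interpolation=cv2.INTER_CUBIC)
w=cv2.imread("pics/w4.png"); o=np.zeros((420+388-210,798,3),np.uint8)[:598]
o[:388,:512]=np.clip(i*1.5,0,255); w=cv2.resize(w,(399,210)); o[388:598,:399]=w
cv2.imwrite("pics/c4.png",o)
```

```text
(no output)
```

View pics/w4.png

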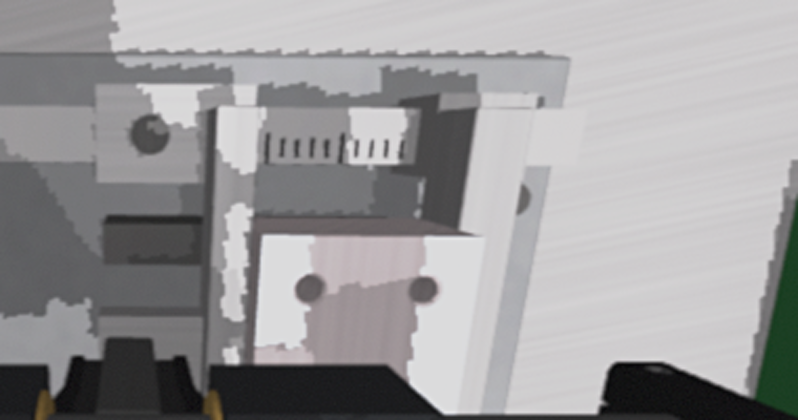

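Request:
drive_tool(rows=[0,-0.0025,0,0,0,0,-1,0,0,0,0,0,0,0.2,0,0,0,0,0,0,0.2,0,0,0,0,0,0,0.2,0,0,0,0,0,0,0.2])

```text
time_s: 10.07
tool_pos: [0.4584, 0.0937, 0.2546]
tool_rot: [180.0, -0.0, 168.0]
force: [0.2, -0.6, -0.7]
grip_width: 0.0467
grasp_force: 0.0
```

Request:
drive_tool(rows=[0,0,-0.01,0,0,0,0.2,0,0,-0.03,0,0,0,0.2,0,0,-0.04,0,0,0,0.2,0,0,-0.04,0,0,0,0.2,0,0,0,0,0,0,0.2])

```text
time_s: 10.7
tool_pos: [0.4597, 0.0934, 0.3788]
tool_rot: [179.7, 0.4, 168.0]
force: [0.9, -0.5, -1.0]
grip_width: 0.0524
grasp_force: 0.0
```

Request:
drive_tool(rows=[0,0,0,0,0,0,0.2])

```text
time_s: 10.82
tool_pos: [0.4583, 0.0933, 0.3748]
tool_rot: [180.0, 0.0, 168.0]
force: [-0.2, 0.5, 0.1]
grip_width: 0.0523
grasp_force: 0.0
```

Run:
```python
from h import *
c=cam("wrist"); o=get_obs(); print(o["tool_pos"],o["tool_rot"],o["force"])
g=cv2.cvtColor(c["color"],cv2.COLOR_BGR2GRAY)
p=proj(c,[.4795,.1545,.075]); print(p,"gray there",g[int(p[1]),int(p[0])])
u0,v0=int(p[0])-30,int(p[1])-25
s=cv2.GaussianBlur(g[v0:v0+50,u0:u0+60],(3,3),0)
t,m=cv2.threshold(s,0,255,cv2.THRESH_BINARY_INV+cv2.THRESH_OTSU); print(t)
for k in cv2.findContours(m,cv2.RETR_LIST,cv2.CHAIN_APPROX_NONE)[0]:
    a=cv2.contourArea(k)
    if a>60 and len(k)>5: 
        e=cv2.fitEllipse(k); print(a,e,pt(c,e[0][0]+u0,e[0][1]+v0,.075))
crop(c,225,70,425,220,4,"w5",1.0)
```

```text
[0.45813949 0.093284   0.37410906] [-1.79969244e+02 -6.06551553e-02  1.67980987e+02] [-0.66666097 -0.43202744  0.96940074]
(np.float64(383.3672345087555), np.float64(205.07333464630577)) gray there 110
180.0
427.5 ((30.62320899963379, 25.137664794921875), (22.567481994628906, 24.208818435668945), 55.07073211669922) [0.47962248 0.15474663 0.075     ]
```

View pics/w5.png

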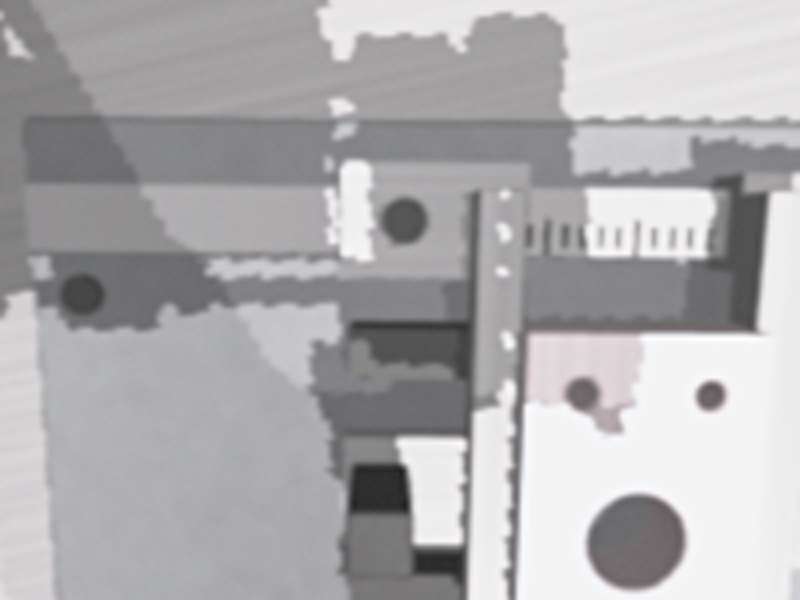

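Request:
drive_tool(rows=[-0.0168,-0.0533,0,0,0,0,0.5,-0.0168,-0.0533,0,0,0,0,0.5,-0.0168,-0.0533,0,0,0,0,0.5,-0.0168,-0.0533,0,0,0,0,0.5,-0.0168,-0.0533,0,0,0,0,0.5])

```text
time_s: 11.5
tool_pos: [0.4847, -0.1863, 0.3737]
tool_rot: [180.0, -0.1, 168.0]
force: [0.3, 0.6, 0.0]
grip_width: 0.0652
grasp_force: 0.0
```

Request:
drive_tool(rows=[0,0,0,0,0,0,0.5,0,0,0,0,0,0,0.5,0,0,0,0,0,0,0.5])

```text
time_s: 11.88
tool_pos: [0.4854, -0.183, 0.3741]
tool_rot: [180.0, -0.1, 168.1]
force: [-0.7, -0.4, -0.2]
grip_width: 0.0655
grasp_force: 0.0
```

Run:
```python
from h import *
c=cam("wrist"); o=get_obs(); print(o["tool_pos"],o["tool_rot"])
p=proj(c,[.4925,-.195,.157]);print(p)
p=proj(c,[.4925,-.195,.111]);print(p)
crop(c,200,80,460,275,3,"w6",1.2)
```

```text
[ 0.4853941  -0.18310228  0.37432713] [ 1.79966091e+02 -4.76409714e-02  1.68144197e+02]
(np.float64(306.84196414953567), np.float64(237.51825182426143))
(np.float64(309.2801531551666), np.float64(218.03425243069142))
```

View pics/w6.png

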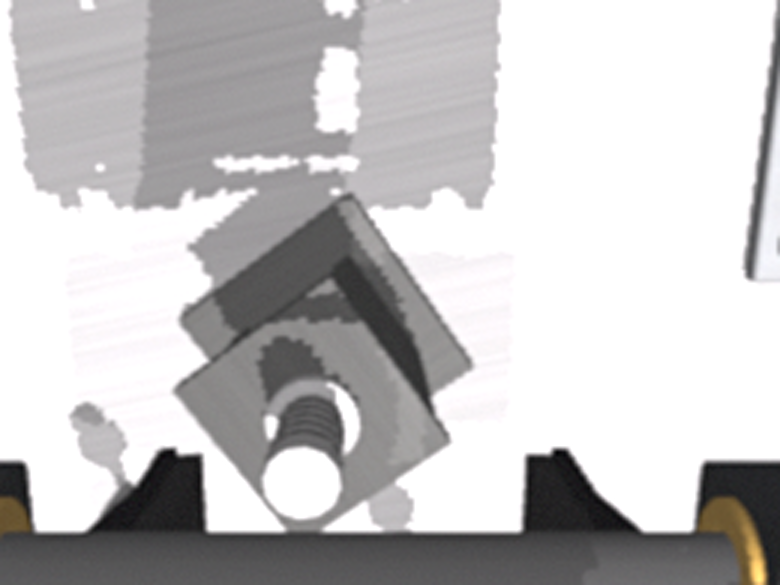

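Request:
drive_tool(rows=[-0.0121,-0.0145,0,0,0,0,0.5,0,0,0.0225,0,0,0,0.5,0,0,0.03,0,0,0,0.5,0,0,0.02,0,0,0,0.5,0,0,0,0,0,0,0.5])

```text
time_s: 12.55
tool_pos: [0.4936, -0.2, 0.3009]
tool_rot: [180.0, -0.2, 168.1]
force: [0.6, -0.2, 0.9]
grip_width: 0.0653
grasp_force: 0.0
```

Request:
drive_tool(rows=[0,0,0,0,0,0,-1,0,0,0,0,0,0,-1,0,0,0,0,0,0,-1,0,0,0,0,0,0,-1,0,0,0,0,0,0,-1], grip_force=10)

```text
time_s: 13.18
tool_pos: [0.494, -0.2015, 0.3024]
tool_rot: [180.0, 0.0, 168.0]
force: [0.3, 0.4, -0.4]
grip_width: 0.0232
grasp_force: 0.0
```

Request:
drive_tool(rows=[0,0,0,0,0,0,-1,0,0,0,0,0,0,-1,0,0,0,0,0,0,-1])

```text
time_s: 13.55
tool_pos: [0.4941, -0.2014, 0.3023]
tool_rot: [180.0, 0.0, 168.0]
force: [0.3, 0.6, 1.0]
grip_width: 0.0196
grasp_force: 10.0
```

Request:
drive_tool(rows=[0,0,0,0,0,0,-1,0,0,-0.01,0,0,0,-1,0,0,-0.02,0,0,0,-1,0,0,-0.02,0,0,0,-1,0,0,-0.02,0,0,0,-1], grip_force=40)

```text
time_s: 14.18
tool_pos: [0.4938, -0.2017, 0.3733]
tool_rot: [-180.0, 0.0, 168.0]
force: [0.4, -0.1, -1.2]
grip_width: 0.0191
grasp_force: 40.0
```

Request:
drive_tool(rows=[0,0,-0.02,0,0,0,-1,0,0,-0.02,0,0,0,-1,0,0,-0.015,0,0,0,-1,0,0,0,0,0,0,-1,0,0,0,0,0,0,-1])

```text
time_s: 14.8
tool_pos: [0.4938, -0.2014, 0.4266]
tool_rot: [180.0, -0.1, 168.0]
force: [0.3, 0.1, -1.7]
grip_width: 0.0192
grasp_force: 40.0
```

Run:
```python
from h import *
o=get_obs(); print(o["tool_pos"],o["tool_rot"],o["force"],o["grip_width"])
c=cam("side"); print("pred tip",proj(c,np.r_[o["tool_pos"][:2],o["tool_pos"][2]-.287]),"top",proj(c,np.r_[o["tool_pos"][:2],o["tool_pos"][2]-.145]))
w=cam("wrist"); print("wrist pred tip",proj(w,np.r_[o["tool_pos"][:2],o["tool_pos"][2]-.287]))
s=np.zeros((600,800,3),np.uint8)
u,v=[int(x) for x in proj(c,np.r_[o["tool_pos"][:2],o["tool_pos"][2]-.24])]
print("crop origin",u-50,v-60)
a=c["color"][v-60:v+60,u-50:u+50]; s[:600,:400]=0
a=cv2.resize(a,(400,480),interpolation=cv2.INTER_CUBIC); s[:480,:400]=np.clip(a*1.5,0,255)
b=cv2.resize(w["color"][150:270,270:370],(400,480),interpolation=cv2.INTER_CUBIC); s[:480,400:]=b
cv2.imwrite("pics/lift.png",s)
```

```text
[ 0.49378916 -0.20136278  0.42657272] [ 1.79993881e+02 -6.08775608e-02  1.67980115e+02] [ 0.33184557  0.0588177  -1.74221602] 0.019204429117307294
pred tip (np.float64(353.67047857127), np.float64(238.00121379852422)) top (np.float64(357.9356358907955), np.float64(182.8710173227901))
wrist pred tip (np.float64(320.81369630423796), np.float64(201.24513013207078))
crop origin 305 160
```

View pics/lift.png

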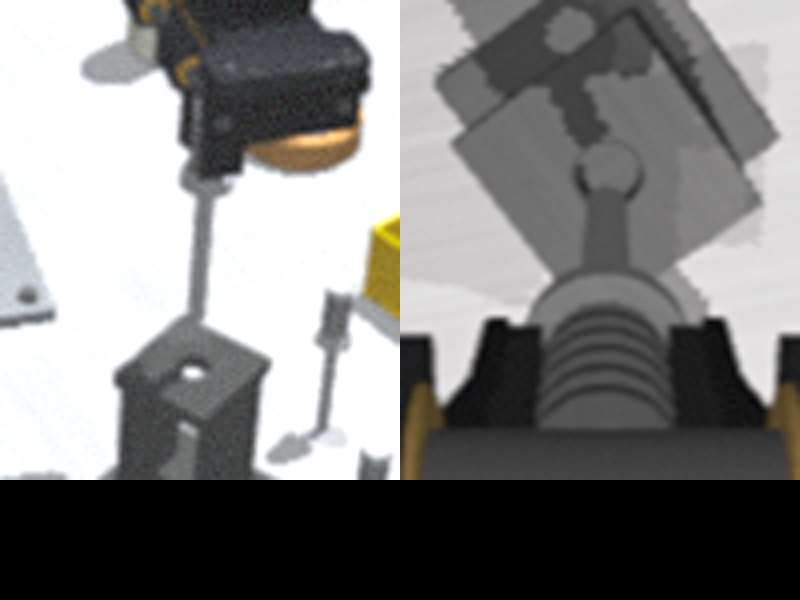

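Request:
drive_tool(rows=[0.006,0.0231,0,0,0,0,-1,0.011,0.0431,0,0,0,0,-1,0.011,0.0431,0,0,0,0,-1,0.011,0.0431,0,0,0,0,-1,0.011,0.0431,0,0,0,0,-1])

```text
time_s: 15.52
tool_pos: [0.4854, 0.0015, 0.4267]
tool_rot: [-180.0, -0.0, 168.0]
force: [-0.1, 0.0, -1.7]
grip_width: 0.019
grasp_force: 40.0
```

Request:
drive_tool(rows=[0.011,0.0431,0,0,0,0,-1,0.011,0.0431,0,0,0,0,-1,0.01,0.04,0,0,0,0,-1,0.006,0.0235,0,0,0,0,-1,0,0,0,0,0,0,-1])

```text
time_s: 16.15
tool_pos: [0.4793, 0.1566, 0.4263]
tool_rot: [-179.9, -0.1, 168.2]
force: [-0.9, -0.5, -0.3]
grip_width: 0.0192
grasp_force: 40.0
```

Request:
drive_tool(rows=[0,0,0,0,0,0,-1,0,0,0,0,0,0,-1,0,0,0,0,0,0,-1])

```text
time_s: 16.52
tool_pos: [0.48, 0.1534, 0.4274]
tool_rot: [180.0, 0.0, 167.9]
force: [0.3, 0.1, -0.9]
grip_width: 0.0188
grasp_force: 40.0
```

```bash
cat > bore.py <<'E'
from h import *
o=get_obs(); print(o["tool_pos"],o["tool_rot"],o["force"],o["grip_width"])
A=T(o)[:3,:3]
for n in ("wrist","top","side"):
    c=cam(n); cv2.imwrite(f"pics/x_{n}.png",c["color"])
    p=proj(c,[.4796,.1547,.075]); tip=proj(c,np.r_[o["tool_pos"][:2],o["tool_pos"][2]-.287]); print(n,"bore",np.round(p,1),"tip",np.round(tip,1))
    g=cv2.cvtColor(c["color"],cv2.COLOR_BGR2GRAY)
    r={"wrist":24,"top":12,"side":14}[n]
    u,v=int(p[0]),int(p[1]); s=g[v-r:v+r,u-r:u+r]
    print(s[::max(1,r//12),::max(1,r//12)])
E
python3 bore.py
```

```text
[0.47998537 0.15344671 0.42736623] [1.79986344e+02 8.94027179e-03 1.67884338e+02] [ 0.34299311  0.10814734 -0.8586828 ] 0.018765988280474922
wrist bore [321.8 186.1] tip [320.8 200.7]
[[235 242 242 242 220 217 216 211 230 238 242 242 242 242 242 242 242 242
  242 242 242 242 242 242]
 [229 243 242 242 232 216 211 204 204 231 243 242 242 242 242 242 242 242
  242 242 242 242 242 242]
 [228 242 242 242 242 231 212 171 172 197 243 242 242 242 242 242 242 242
  242 241 242 242 242 242]
 [228 243 242 242 242 236 207 172 175 186 243 242 242 242 242 242 242 242
  242 242 242 241 242 242]
 [229 243 242 242 242 243 182 168 175 182 242 242 242 242 242 242 242 242
  242 242 242 242 242 242]
 [227 243 242 242 242 243 240 179 170 188 233 242 242 242 242 242 242 242
  242 242 242 242 241 242]
 [229 243 242 242 242 242 243 240 211 219 243 244 244 244 243 243 242 241
  242 242 242 242 242 242]
 [232 242 242 242 242 242 242 242 244 245 237 193 166 162 195 235 244 242
  242 242 242 242 242 242]
 [239 242 242 242 242 242 242 242 244 209 111  97  99  99  97 117 207 244
  242 242 242 242 242 242]
 [227 2
[... 5967 characters left out ...]
137 125 129 140 177 198 205 205 188 176 164 162 155 111  67  57  58  59
   56  61  83 104 110 109 106 107 104 106]
 [135 130 124 132 158 167 160 150 140 132 125 124 117  88  56  45  49  44
   46  51  76  96 100 104 100 100 102 100]
 [116 114 113 116 125 123 108 110 104 103 107 109 106  82  51  46  46  42
   46  50  72  92 105 109 109 112 101  99]
 [105 107 105 105 105 101 104 103 103 105 101 102  97  79  55  44  43  50
   46  47  74  98 108 127 136 136 131 125]
 [107 104 106 101 100 101 103 107 105 105 103 103  99  79  54  44  47  42
   43  52  86 128 137 144 147 144 145 140]
 [102 104 103 107 110 106 116 127 119 126 136 132 132 100  59  43  47  44
   44  53  95 140 148 141 128 124 115 116]]
```

Request:
drive_tool(rows=[0,0.0016,0.01,0,0,0,-1,0,0,0.02,0,0,0,-1,0,0,0.02,0,0,0,-1,0,0,0,0,0,0,-1,0,0,0,0,0,0,-1])

```text
time_s: 17.3
tool_pos: [0.4803, 0.1561, 0.3777]
tool_rot: [180.0, 0.0, 168.0]
force: [0.0, -0.9, -1.0]
grip_width: 0.0191
grasp_force: 40.0
```

```bash
cat > b2.py <<'E'
from h import *
o=get_obs(); print(o["tool_pos"],o["tool_rot"])
c=cam("wrist"); p=proj(c,[.4802,.1551,.075]); print("bore pred",p,"tip pred",proj(c,np.r_[o["tool_pos"][:2],o["tool_pos"][2]-.2873]))
g=cv2.cvtColor(c["color"],cv2.COLOR_BGR2GRAY); u,v=int(p[0]),int(p[1])
print(g[v-24:v+26:2,u-24:u+26:2])
E
python3 b2.py
```

```text
[0.4803206  0.15614663 0.37768903] [1.79980575e+02 2.70858866e-02 1.67984051e+02]
bore pred (np.float64(319.7369376753769), np.float64(196.76357261473916)) tip pred (np.float64(320.7441489816664), np.float64(200.53459553894933))
[[187 181 203 212 218 216 216 219 218 193 175 174 175 174 177 174 172 177
  175 169 199 244 243 243 244]
 [196 177 177 177 188 182 181 202 213 190 174 175 175 173 175 174 171 175
  173 171 221 244 243 243 243]
 [244 228 188 175 180 174 174 177 176 173 175 173 182 208 212 233 217 173
  194 212 242 243 243 243 243]
 [243 244 233 211 195 173 174 177 176 173 173 231 245 245 245 244 244 244
  245 245 244 243 243 243 243]
 [243 243 244 245 245 245 244 186 178 173 173 225 245 244 243 243 243 243
  243 243 243 243 243 243 243]
 [243 243 243 243 243 244 244 187 176 173 174 174 210 245 244 243 243 243
  243 243 243 243 243 243 243]
 [243 243 243 243 243 243 244 219 191 172 162 145 147 225 239 246 245 243
  243 243 243 243 243 243 243]
 [243 243 243 243 243 243 243 246 226 126 107 103 102 100 106 148 227 245
  244 243 243 243 243 243 243]
 [243 243 243 243 243 243 244 2
[... 1054 characters left out ...]
45 234 170  87  86  87  86  86 232 246
  243 243 243 243 243 243 243]
 [243 243 243 243 243 243 243 243 243 246 230  90  87  87  88  86 234 244
  243 243 243 243 243 243 243]
 [243 243 243 243 243 243 243 243 243 245 223  83  87  88  87  77 231 244
  243 243 243 243 243 243 243]
 [243 243 243 243 243 243 243 243 243 246 223  85  88  86  87  77 232 245
  243 243 243 243 243 243 243]
 [243 243 243 243 243 243 243 244 247 247 175  81  82  84  85  80 175 248
  246 244 243 243 243 243 243]
 [243 243 243 243 243 243 246 244 177  94  84  96 101 103 105  97  84 110
  182 247 245 243 243 243 243]
 [243 243 243 243 243 246 228 101  91 119 130 132 131 129 129 132 130 120
   91 120 235 246 244 243 243]]
```

Request:
drive_tool(rows=[0,-0.0013,0,0,0,0,-1,0,0,0.006,0,0,0,-1,0,0,0.01,0,0,0,-1,0,0,0.01,0,0,0,-1,0,0,0.004,0,0,0,-1])

```text
time_s: 17.98
tool_pos: [0.4795, 0.1547, 0.346]
tool_rot: [-179.9, -0.1, 168.0]
force: [-0.1, 0.2, -1.6]
grip_width: 0.0189
grasp_force: 40.0
```

Request:
drive_tool(rows=[0,0,0.005,0,0,0,-1,0,0,0.01,0,0,0,-1,0,0,0.01,0,0,0,-1,0,0,0.008,0,0,0,-1,0,0,0.003,0,0,0,-1])

```text
time_s: 18.6
tool_pos: [0.4797, 0.1547, 0.3105]
tool_rot: [-180.0, -0.0, 168.0]
force: [-0.1, 0.5, -1.0]
grip_width: 0.0193
grasp_force: 40.0
```

Request:
drive_tool(rows=[0,0,0.002,0,0,0,-1,0,0,0,0,0,0,-1,0,0,0,0,0,0,-1,0,0,0,0,0,0,-1])

```text
time_s: 19.1
tool_pos: [0.48, 0.1548, 0.3095]
tool_rot: [180.0, 0.0, 168.0]
force: [0.8, -0.3, -0.7]
grip_width: 0.0188
grasp_force: 40.0
```

```bash
sed -i 's/-.2873/-.234/;s/tip pred/stem at block top pred/' b2.py; python3 b2.py; python3 -c "
from cell import *; o=get_obs(); print(o['force'],o['joint_velocities'].round(2),o['grasp_force'])"
```

```text
[0.47996446 0.15482065 0.30949815] [1.79977908e+02 2.24816345e-02 1.67984606e+02]
bore pred (np.float64(321.0798094275055), np.float64(217.88414868852476)) stem at block top pred (np.float64(320.6747998640978), np.float64(217.87685947327205))
[[181 186 182 177 177 182 180 178 176 178 178 177 178 177 179 179 175 175
  179 179 175 174 181 179 175]
 [181 183 184 178 178 182 179 180 176 178 178 176 179 177 179 178 174 176
  178 179 175 175 182 177 175]
 [182 184 182 177 177 182 181 179 175 178 177 178 179 176 179 177 173 176
  178 179 175 175 179 178 175]
 [181 184 181 176 178 182 180 179 175 178 177 178 179 178 178 179 174 175
  178 178 174 174 179 178 175]
 [182 184 183 176 178 181 179 180 177 176 164 156 151 157 167 175 175 176
  177 179 175 173 179 178 174]
 [181 184 182 176 178 181 181 174 146 120  92  89  89  88  93 124 154 173
  178 179 175 175 180 177 173]
 [180 184 182 176 178 182 167 130 107 101  88  88  90  89  86 101 109 134
  169 178 173 174 179 177 175]
 [180 184 182 175 178 169 121 104 107 103  88  89  90  88  87 104 108 108
  133 172 174 176 179 177 175]
 [178 182 183 177
[... 1168 characters left out ...]
 61  80  84  79  68  68  72  78  84  76  62
   97 130  92  71 114 163 115]
 [ 22  21  23  22  76 108  68  77  63  62  67  72  77  81  70  56  70  81
   67 111  66  21  22  23  19]
 [ 21  29  29  26  68  82  70  63  81  84  83  84  82  82  83  86  78  63
   70  78  62  27  29  28  28]
 [ 26  31  28  29  52  66  69  81  75  57  58  61  66  66  59  60  75  84
   66  68  43  28  29  27  28]
 [ 30  30  29  30  41  71  73  60  74  86  88  86  89  89  87  82  70  60
   73  67  39  27  26  32  29]
 [ 30  27  30  28  49  68  64  83  84  67  59  55  53  59  61  75  84  83
   62  69  44  29  26  31  30]]
[-0.06161157  0.96403036 -1.44846665] [ 0.06  0.02 -0.05  0.08  0.01 -0.06 -0.03] 39.96074952185154
```

```bash
python3 -c "
from cell import *; print(sign_off())"
```

```text
the job is handed in; nothing more can be done
None
```

I handed the job in at about 19 s: the jaw is shut with the block square, and the rod is held upright, its tip about 22 mm above the table. It is centred in the bore to within about 1 mm. The final score was not shown to me.

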